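# Refit the bag sealer's time dial knob and set it

## Robot

A 6-joint arm with a two-finger parallel gripper is mounted at the origin on the work surface. World frame = base frame: x ahead of the robot, y to its left, z up, the work surface at z = 0. Lengths are in mm, angles in rad, forces in N, time in s.
With the tool pointing down it reaches from about 275 to 1000 mm from the base axis. Payload 8.4 kg.
Tool frame: the origin (TCP) lies on the centre line of the jaws, within the pads' length; the fingertips stand 17 mm ahead of it and the grasp point (between the pads) lies 2 mm behind it (r.tcp_to_tips is the z of the fingertips in the tool frame, in mm); z points along the fingers, y is the direction in which the jaws open and shut (so a half turn about z gives the same grasp; the last joint's range is limited). The gripper opens to 85 mm and grips with 20 to 120 N. Pads are 22 mm wide; open, the fingers measure 114 mm over their backs; the gripper's body (76 mm by 85 mm) begins 54 mm behind the grasp point. The pads swing forward as they close: fully open they stand 13 mm farther back than shut.
Start: joints at [-1.119, 0.353, 1.633, -0, 1.155, -0.002], TCP at [273.989, -561.746, 248.281] pointing down, gripper open.
Joint ranges: [-2.63, 2.63], [-0.92, 2.1], [0.06, 2.66], [-1.3, 4.44], [0, 2.69], [-3.02, 3.02]. Speed limits (rad/s): [2.22, 2.22, 2.79, 3.14, 3.14, 3.14].

## Interface

Orientations are given as [roll, pitch, yaw] about the fixed x, y, z axes, in that order (R = Rz(yaw) Ry(pitch) Rx(roll)).
In Python, from rig import r, cams, job gives the robot as it stands.
- The arm moves only by the tool drive_tool, never from a script. Its argument "deltas" is a list of rows, each a list of 4 numbers: the shift along the tool's x, y, z in cm, then the turn about the tool's z in rad. In form: [[x, y, z, roll], ...]. A call has 1 to 12 rows; each row shifts and turns the commanded pose from where the row before left it, along the tool's axes as they then stand; what a row does not reach is not made up. A row lasts 1/12 s, in which the tool goes at most 41.7 mm and 7.16 degrees, less where a joint would pass 70% of its speed; a pose out of reach is approached as far as the arm can. A call with a gripper value outside its range is refused whole. "jaw" is the closure, from 0 (fully open) to 1 (shut), set as the call begins (left out, the last holds). The fingers move at their own pace and stop on an object; "force" is the grip in N (left out, the last holds). Time passes only in rows, so rows that do not move let the fingers close. It gives the time, the measured TCP pose, the force and the opening at its end, in the units of the state.
- r.sense(): the state, without advancing time (a new reading comes with each control period).
- cams.grab_frame(name): name is "scene" or "top" or "wrist"; returns (picture, depth): 420x560x3 uint8, red, green, blue; 420x560 float32, mm along the optical axis (not along the pixel's ray), 0 where there is no reading.
- cams.camera_params(name): a dict with "fx", "fy", "cx", "cy" (pixels), "R" (3x3) and "t" (3): a world point X has camera coordinates R X + t. Camera axes: x right, y down, z forward; pixel columns grow to the right and rows downward; lengths in mm; the calibration is good to about 2 mm. A picture is of the moment at which its call begins: read the wrist's pose just before it. camera_params takes no time and is no camera call; for the wrist camera it gives the pose at the moment of the call.
- job.sign_off(): hands the job in, once; it reports no verdict.
The state is a dict: "clock": time; "qpos": joint angles; "qvel": joint speeds; "joint_efforts": joint torques, N m; "eef_pos": TCP position; "tcp_rot": TCP orientation; "contact_force": force on the tool from outside, world axes, zero at the start; "wrist_torque": the same for the moment, N m; "opening": opening from 0.0 (shut) to 1.0 (fully open).
Only numpy, scipy, OpenCV 4.12 (cv2) and the standard library are available. Lean on these libraries where they do the work, as an engineer would, in place of code of your own. Each camera call takes 0.05 s, during which the arm holds its last target. There are 200 camera calls.

## Task

The big black knob has come off the bag sealer on this inspection table. Pick it up, turn it so that its D-shaped bore matches the D-shaft on the sloping panel, push it fully home until it snaps, then turn the dial until its white pointer points at the green dot, and let go. Leave the tape roll, the yellow marker tent and the small carton where they are.

Things in the scene. Friction and masses are not known exactly. Their poses are not given: they have to be found in the camera images.
- knob_center (a point): Centre (half-way up) of the loose black knob, 70 mm across, 58 mm tall, 0.08 to 0.17 kg, standing bore down on the table. z: its axis, up; underside z = -29 mm, top +29 mm. Round skirt 70 mm across, z -29 to -1 mm; on it a grip bar along x, 64 mm long, 20 mm wide (y), z -1 to +29 mm: pinch it across the 20 mm. A white pointer line on the bar's top and end marks its +x half.
- knob_base (a point): Centre of the knob's underside, the mouth of its D bore; axes as knob_center. Bore: 17.6 mm across, 25 mm deep, its flat on the +x (pointer's) side, 3.8 mm from the axis, round part's mouth flared to 24 mm, flat's by 1.5 mm. Pointer and shaft's flat face the same way when the two match; play 0.8 mm all round.
- knob_pointer (a point): End of the knob's pointer: 32 mm out from its axis along its +x, half-way up; axes as knob_center.
- dial_panel: Sloping grey panel, 144 x 156 mm, with a black dial, fixed. Origin: where the shaft's axis meets its surface, 75 mm above the table. z: out of the panel along the shaft, leaning 30 degrees from vertical to the sealer's front (robot's side); x: up the slope, away from the front; y: left, level.
- sealer: The white bag sealer, fixed. Origin on the table below dial_panel's; x to its back, y to its left, z up. Casing: x -66 to +141 mm, y -82 to +170 mm, highest (113 mm) at the panel's upper edge, x = 66 mm; 94 mm behind it.
- green_mark (a point): Green dot, 12 mm across, on the panel, 47 mm up the slope (panel +x) from the shaft's axis; axes as dial_panel. White ticks every 30 degrees from it, to 120 degrees either way.
- shaft (a joint): Angle (rad) of the D-shaft about the panel's z, counter-clockwise seen from outside; 0: its flat faces the green dot; at a the flat faces (cos a, sin a) in panel x, y. It starts 0.5 to 1.4. Turns against 0.1 N m of friction, stops at +-2.3, stays where left. A white stripe on its collar shows the flat's side.
- shaft_tip (a point): Tip of the brass D-shaft, 26 mm out from the panel; turns with it, x to its flat, z out. 16 mm across, flat 3 mm from the axis, last 4 mm tapered; foot: steel collar 32 mm across, 3 mm high, on which the seated knob's underside rests. Two sprung balls 14 mm above the panel snap into the knob: it resists over its last 11 mm or so (about 10 to 18 N), then stays on.
- tape_center (a point): Centre of a loose yellow roll of packing tape lying flat: 100 mm outside, 76 mm inside diameter, 48 mm tall. Leave it.
- tent_center (a point): Centre of a loose yellow plastic marker tent (folded sheet), 90 mm wide (its y), 40 mm deep, 113 mm tall. Leave it.
- carton_center (a point): Centre of a small closed carton with a blue band, 70 x 100 x 60 mm (x, y, z). Leave it.
Not all that is in view belongs to the job. What is meant by the part that bears knob_center is not purple or red, and is the smaller of those in its own colour.

How it is judged:
By the outcome, as a careful person would: the job done as asked, in the order asked, and still so for the second after the job is handed in, with the robot touching nothing.
It also fails if it takes over 45 s, if anything falls off the work surface, if the arm or the gripper's body presses on something with over 40 N, if the wrist force passes 120 N, or if a joint passes its speed limit or range.

## Working session

There is one attempt and no reset: what is moved stays moved. The work goes in short steps, Python scripts to look and compute and a tool call to move; the robot and the scene stay as the last step left them, time stands still between calls to the robot, and variables do not carry over. Pictures are saved under pics/ and viewed, about 8 in all and at most 12, crops included, and the job is handed in when it is done.

Besides the shell and the picture viewer there is one more tool, called after "Call:" as name(argument=value, ...), one argument or row to a line, values as JSON. drive_tool: Moves the arm, as the interface text tells. Its arguments: {"type":"object","properties":{"deltas":{"type":"array"},"jaw":{"type":"number"},"force":{"type":"number"}},"required":["deltas"]}

```bash
mkdir -p pics; ls; cat > h.py <<'E'
import numpy as np, cv2
from rig import r, cams, job
from scipy.spatial.transform import Rotation as Ro
def grab(n,save=None):
    p=cams.camera_params(n); im,d=cams.grab_frame(n)
    if save: cv2.imwrite(f'pics/{save}.png',im[:,:,::-1])
    np.savez(f'/tmp/{save or n}.npz',im=im,d=d,**{k:np.array(p[k]) for k in p})
    return im,d,p
def load(s): return dict(np.load(f'/tmp/{s}.npz'))
def ray(p,u,v):
    R=np.array(p['R']);t=np.array(p['t'])
    return -R.T@t, R.T@np.array([(u-p['cx'])/p['fx'],(v-p['cy'])/p['fy'],1])
def onz(p,u,v,z):
    c,d=ray(p,u,v); return c+d*(z-c[2])/d[2]
def dep(p,d,u,v):
    c,q=ray(p,u,v); return c+q*d[int(v),int(u)]
def proj(p,X):
    c=np.array(p['R'])@np.array(X)+np.array(p['t']); return p['fx']*c[0]/c[2]+p['cx'],p['fy']*c[1]/c[2]+p['cy']
E
python3 - <<'E'
from h import *
for n in('scene','top'):
    im,d,p=grab(n,n); print(n,p)
print(r.sense())
E
```

```text
pics
scene {'fx': 535.4817529806841, 'fy': 535.4817529806841, 'cx': 277.727904752641, 'cy': 216.90598979069372, 'R': array([[ 0.0295739 ,  0.99955924,  0.00259008],
       [ 0.69282516, -0.01863066, -0.72086489],
       [-0.72049891,  0.02311326, -0.69307078]]), 't': array([ -44.38266827, -303.97355607, 1948.53792228])}
top {'fx': 450.67554735852514, 'fy': 450.67554735852514, 'cx': 277.53684305639734, 'cy': 208.10604652478986, 'R': array([[-0.01032492, -0.99979686, -0.01730994],
       [-0.99268323,  0.01233109, -0.12011643],
       [ 0.12030548,  0.01594309, -0.99260889]]), 't': array([  33.75759014,  526.31803585, 1149.58764456])}
{'clock': 0.1, 'qpos': array([-1.11938297e+00,  3.53601569e-01,  1.63410688e+00,  1.89639996e-05,
        1.15518071e+00, -2.38553964e-03]), 'qvel': array([ 2.43519353e-03, -2.41755553e-03, -1.73560002e-03,  4.57546207e-07,
        5.63883792e-05, -4.24794073e-04]), 'joint_efforts': array([-8.87566807e-05, -6.06358695e+01, -3.42818999e+01,  8.63096807e-05,
        3.94784234e-03, -1.98138099e-05]), 'eef_pos': array([ 273.81578665, -561.35078346,  247.60240709]), 'tcp_rot': array([-3.14029619e+00, -2.04324228e-05,  4.53791214e-01]), 'contact_force': array([ 0.36369857,  0.4293386 , -0.06437959]), 'wrist_torque': array([-0.01546429, -0.01062529, -0.05145248]), 'opening': 1.0006107518327478}
```

```bash
python3 -c "
import cv2,numpy as np
a=cv2.imread('pics/scene.png');b=cv2.imread('pics/top.png')
cv2.imwrite('pics/both.png',cv2.resize(np.vstack([a,b]),(400,600)) if 0 else np.hstack([cv2.resize(a,(400,300)),cv2.resize(b,(400,300))]))"
```

```text
(no output)
```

View pics/top.png

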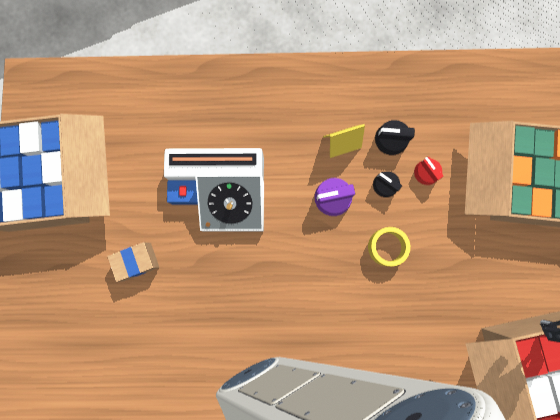

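View pics/scene.png

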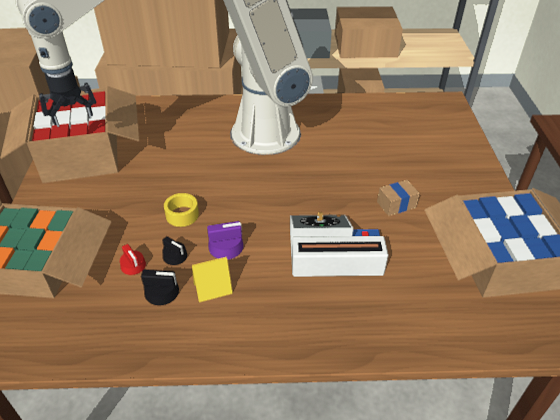

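Top view (picture 1): purple knob (334,197), large black knob (393,137), small black knob (387,184), red knob (428,172). The dial is at (230,203), the green dot at (229,186), the tape at (390,247), the tent at (347,140) and the carton at (132,261). In the scene view (picture 2) the same small black knob is at (174,250). I choose the small black one and will check that it measures 70 mm across.

```bash
python3 - <<'E'
from h import *
p=load('top'); im=p['im'].astype(int); d=p['d']
mx=im.max(2); dark=(mx<60).astype(np.uint8)
n,l,s,c=cv2.connectedComponentsWithStats(dark)
for i in range(1,n):
    if s[i,4]>60 and s[i,1]<260: print(s[i],c[i].round(1), onz(p,*c[i],28).round(0))
g=(im[:,:,1]>im[:,:,0]+50)&(im[:,:,1]>im[:,:,2]+40); g[:, :170]=0; g[:,280:]=0
v,u=np.nonzero(g); print('green',u.mean(),v.mean(),len(u), dep(p,d,u.mean(),v.mean()))
for uv in [(387,184),(393,137),(230,203),(334,197)]: print(uv,dep(p,d,*uv).round(0))
# panel plane fit: grey surface points by depth
pts=np.array([dep(p,d,u,v) for v in range(178,232) for u in range(200,262)])
m=(pts[:,2]>30)&(pts[:,2]<125); P=pts[m]
best=None;rng=np.random.default_rng(0)
for _ in range(500):
    a,b,cc=P[rng.choice(len(P),3,False)]; nn=np.cross(b-a,cc-a); nn/=np.linalg.norm(nn)+1e-9
    k=abs((P-a)@nn)<1.5
    if best is None or k.sum()>best.sum(): best=k
Q=P[best]; c0=Q.mean(0); nn=np.linalg.svd(Q-c0)[2][2]; nn*=np.sign(nn[2]); print(len(P),best.sum(),c0,nn,'tilt',np.degrees(np.arccos(nn[2])),'yaw',np.degrees(np.arctan2(-nn[1],-nn[0])))
a=cv2.resize(p['im'][155:215,350:450],None,fx=4,fy=4,interpolation=3); b=cv2.resize(p['im'][160:240,180:280],None,fx=4,fy=4,interpolation=3)
o=np.zeros((320,800,3),np.uint8); o[:240,:400]=a; o[:,400:]=b
cv2.imwrite('pics/crop1.png',o[:,:,::-1])
E
```

```text
[375 121  39  34 799] [393.  138.8] [ 710. -282.   28.]
[170 154  86  11 525] [209.9 159.2] [661. 207.  28.]
[373 172  28  25 454] [386.3 185. ] [ 585. -259.   28.]
[ 208  183   44   40 1113] [229.5 203.2] [542. 154.  28.]
green 228.5 185.77777777777777 18 [576.12866472 148.33060203  98.88198377]
(387, 184) [ 583. -255.   56.]
(393, 137) [ 705. -274.   63.]
(230, 203) [534. 146.  91.]
(334, 197) [ 547. -115.   85.]
3279 1735 [532.68709998 147.03321241  74.42055665] [-0.50502087  0.00241883  0.86310374] tilt 30.33312232811168 yaw -0.27441952218158544
```

View pics/crop1.png

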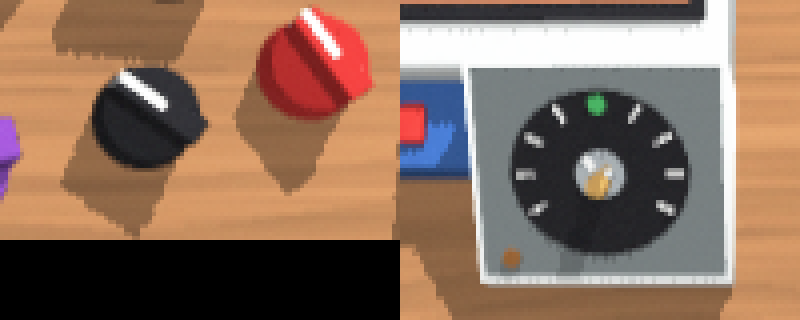

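Picture 3 shows the small black knob (centre 386,185 px, 28 px ≈ 70 mm across) with its pointer up and to the left. The large one measures about 92 mm, so the choice stands. The shaft stripe points up and to the left, roughly 0.7–0.9 rad.

The moves have no tilt axis, but the panel leans 30°. I'll first check, in free space, how the arm behaves at the edge of its reach.

Call:
drive_tool(
  deltas=[
    [0,4,0,0],
    [0,4,0,0],
    [0,4,0,0],
    [0,4,0,0],
    [0,4,0,0],
    [0,4,0,0],
    [0,4,0,0],
    [0,4,0,0],
    [0,4,0,0],
    [0,4,0,0],
    [0,4,0,0],
    [0,4,0,0],
  ],
)

```text
clock: 1.1
eef_pos: [453.3, -929.3, 240.7]
tcp_rot: [3.118, -0.0, 0.454]
contact_force: [37.3, -74.8, 27.7]
opening: 1.002
```

```bash
python3 -c "
from h import *
s=r.sense();print(s)"
```

```text
{'clock': 1.1, 'qpos': array([-1.11846712e+00,  1.22959666e+00,  5.74522260e-02,  5.79627092e-05,
        1.83085417e+00, -1.43815762e-03]), 'qvel': array([ 3.94275659e-04,  3.86415356e-01, -9.76658335e-02, -1.86999873e-04,
        6.69742684e-01,  1.78612543e-03]), 'joint_efforts': array([ 3.98082845e-02, -7.02028942e+01, -8.23595810e+01, -5.55198669e-03,
        6.20964378e+00, -4.01746911e-04]), 'eef_pos': array([ 453.27775249, -929.32892306,  240.70887189]), 'tcp_rot': array([ 3.11790300e+00, -2.15787235e-05,  4.53783189e-01]), 'contact_force': array([ 37.28411524, -74.76828452,  27.74344804]), 'wrist_torque': array([-2.95325093, -1.4038982 , -0.04071523]), 'opening': 1.0017065259078568}
```

Call:
drive_tool(
  deltas=[
    [0,0,0,0],
    [0,0,0,0],
    [0,0,0,0],
  ],
)

```text
clock: 1.35
eef_pos: [453.6, -930.0, 243.1]
tcp_rot: [3.114, 0.0, 0.454]
contact_force: [0.2, 1.1, 1.7]
opening: 1.0
```

```bash
python3 -c "
from h import *
s=r.sense();print(s['qpos'],s['qvel'],s['eef_pos'],s['tcp_rot'],s['contact_force'])"
```

```text
[-1.11848601e+00  1.22694582e+00  5.81664626e-02  3.57270247e-05
  1.82843020e+00 -1.48721655e-03] [-0.00177912 -0.06224905 -0.00163164 -0.00061502  0.00424909 -0.00014734] [ 453.58335587 -930.01855671  243.11462306] [3.11354246e+00 7.43226429e-06 4.53807012e-01] [0.17529828 1.08633853 1.67385207]
```

Call:
drive_tool(
  deltas=[
    [0,2,0,0],
    [0,2,0,0],
    [0,2,0,0],
    [0,2,0,0],
    [0,0,0,0],
  ],
)

```text
clock: 1.77
eef_pos: [462.9, -949.1, 231.7]
tcp_rot: [3.058, -0.0, 0.454]
contact_force: [-0.1, 0.4, -0.6]
opening: 1.004
```

```bash
python3 -c "
from h import *
s=r.sense();print(s['qpos'],s['qvel'],s['eef_pos'],s['tcp_rot'],s['contact_force'])"
```

```text
[-1.11847568e+00  1.23903181e+00  5.82023884e-02  1.48048226e-04
  1.76093855e+00 -1.40727305e-03] [-0.00053358  0.00173136 -0.00124769 -0.00116849  0.03736199 -0.00067216] [ 462.91338079 -949.11223241  231.686308  ] [ 3.05817263e+00 -2.52844226e-05  4.53763019e-01] [-0.09438038  0.39127723 -0.60054532]
```

Pushing past the reach limit tilts the tool outward, and the tilt is kept. That gives me a way to reach the panel's slope: push out at azimuth ≈ 0 with the knob held. First I'll undo this small tilt at the inner limit, so the knob is grasped upright.

Call:
drive_tool(
  deltas=[
    [0,-2,-0.4,0],
    [0,-4,-0.4,0],
    [0,-4,-0.4,0],
    [0,-4,-0.4,0],
    [0,-4,-0.4,0],
    [0,-4,-0.4,0],
    [0,-4,-0.4,0],
    [0,-4,-0.4,0],
    [0,-4,-0.4,0],
    [0,-4,-0.4,0],
    [0,-4,-0.4,0],
    [0,-4,-0.4,0],
  ],
)

```text
clock: 2.77
eef_pos: [282.0, -578.2, 243.6]
tcp_rot: [3.058, 0.0, 0.454]
contact_force: [0.0, -0.7, 0.5]
opening: 0.999
```

Call:
drive_tool(
  deltas=[
    [0,-4,-0.4,0],
    [0,-4,-0.4,0],
    [0,-4,-0.4,0],
    [0,-4,-0.4,0],
    [0,-4,-0.4,0],
    [0,-3,-0.4,0],
    [0,-2,-0.4,0],
    [0,-2,0,0],
    [0,-2,0,0],
    [0,-2,0,0],
  ],
)

```text
clock: 3.6
eef_pos: [146.1, -299.6, 246.5]
tcp_rot: [3.058, 0.0, 0.454]
contact_force: [-0.7, -0.4, 0.6]
opening: 1.005
```

```bash
python3 -c "
from h import *
s=r.sense();print(s['qpos'],s['qvel'],s['eef_pos'],s['tcp_rot'],s['contact_force'])"
```

```text
[-1.12198271e+00 -1.85238921e-01  2.23893184e+00  4.58041791e-04
  1.00382414e+00 -5.20584634e-03] [-3.39853055e-03 -4.53594437e-01  3.94534614e-01  2.74848904e-04
  5.80225629e-02 -3.35150327e-03] [ 146.09658711 -299.61424021  246.49437579] [3.05751613e+00 3.15060823e-05 4.53788383e-01] [-0.72513007 -0.37447819  0.60911054]
```

Call:
drive_tool(
  deltas=[
    [0,-2,0,0],
    [0,-2,0,0],
    [0,-2,0,0],
    [0,-2,0,0],
    [0,-2,0,0],
    [0,-2,0,0],
  ],
)

```text
clock: 4.1
eef_pos: [93.6, -192.0, 236.6]
tcp_rot: [3.058, 0.0, 0.454]
contact_force: [-0.4, 1.0, 0.2]
opening: 1.002
```

```bash
python3 -c "
from h import *
s=r.sense();print(s['qpos'],s['qvel'],s['eef_pos'],s['tcp_rot'],s['contact_force'])"
```

```text
[-1.12516137e+00 -4.50200866e-01  2.41633702e+00  7.17993701e-04
  1.09187841e+00 -8.48071793e-03] [-0.00727102 -0.60002288  0.31347051 -0.00240149  0.2859489  -0.00903225] [  93.6201767  -192.02665551  236.57795352] [3.05801204e+00 4.53800036e-05 4.53809551e-01] [-0.42594464  0.96817521  0.18782178]
```

```bash
cat > k.py <<'E'
from h import *
D=np.array([[.353602,1.634107,1.155181,273.816,-561.351,247.602],[1.226946,.058166,1.82843,453.583,-930.019,243.115],[1.239032,.058202,1.760939,462.913,-949.112,231.686],[-.185239,2.238932,1.003824,146.097,-299.614,246.494],[-.450201,2.416337,1.091878,93.620,-192.027,236.578]])
A=[];b=[]
for q2,q3,q5,x,y,z in D:
    a,c,s=q2,q2+q3,q2+q3+q5
    # unknown: L1,L2a,L2b(perp),T,h,r0
    A.append([np.sin(a),np.sin(c),np.cos(c),np.sin(s),0,1]);b.append(np.hypot(x,y))
    A.append([np.cos(a),np.cos(c),-np.sin(c),np.cos(s),1,0]);b.append(z)
A=np.array(A);sol,res,rk,sv=np.linalg.lstsq(A,b,rcond=None)
E
python3 -c "
from k import *
print(sol.round(1),rk,sv,(A@sol-b).round(1))"
```

```text
[568.1 494.3  58.5 325.7 294.    0. ] 6 [4.1313137  3.17290895 1.57831256 0.58253807 0.18154251 0.03895026] [-0. -0.  0. -0. -0.  0.  0.  0. -0. -0.]
```

The fitted arm model is exact, and the inner limit isn't usable without coming close to the base. I'll accept this 4.8° tilt, since the pads align the knob and the bore has play. When tilting later I'll choose the push azimuth that cancels it. Now to the knob.

Call:
drive_tool(
  deltas=[
    [0,4,0,0],
    [0,4,0,0],
    [0,4,0,0],
    [2,3,0,0],
    [4,1,0,0],
    [4,1,0,0],
    [4,1,0,0],
    [4,1,0,0],
    [4,1,0,0],
    [4,1,0,0],
    [4,1,0,0],
    [4,1,0,0],
  ],
)

```text
clock: 5.1
eef_pos: [502.8, -248.3, 255.4]
tcp_rot: [3.059, -0.002, 0.454]
contact_force: [1.1, -0.6, 0.9]
opening: 0.996
```

Call:
drive_tool(
  deltas=[
    [3,1,0,0],
    [2,0.5,0,0],
    [1,0.5,0,0],
    [0,0,0,0],
  ],
)

```text
clock: 5.43
eef_pos: [564.8, -240.5, 256.4]
tcp_rot: [3.059, -0.002, 0.455]
contact_force: [-0.1, 0.3, 0.5]
opening: 1.0
```

```bash
python3 - <<'E'
from h import *
s=r.sense();print(s['qpos'],s['eef_pos'],s['tcp_rot'])
im,d,p=grab('wrist','w1'); print(p)
print(proj(p,[585,-259,28]))
E
```

```text
[-0.37628127  0.29781846  1.69557094 -0.06110655  1.08696988  0.76613576] [ 564.82284548 -240.48425595  256.41348131] [ 3.05935622e+00 -1.74652987e-03  4.55226149e-01]
{'fx': 313.4162601206582, 'fy': 313.4162601206582, 'cx': 284.93862217514436, 'cy': 212.34023183195427, 'R': array([[ 0.4376456 , -0.89531474,  0.08293277],
       [-0.8770089 , -0.40470895,  0.25897114],
       [-0.19829704, -0.18607036, -0.96231809]]), 't': array([-483.67511884,  363.42224147,  452.27966059])}
(np.float64(290.68598878223975), np.float64(179.41642966351355))
```

View pics/w1.png

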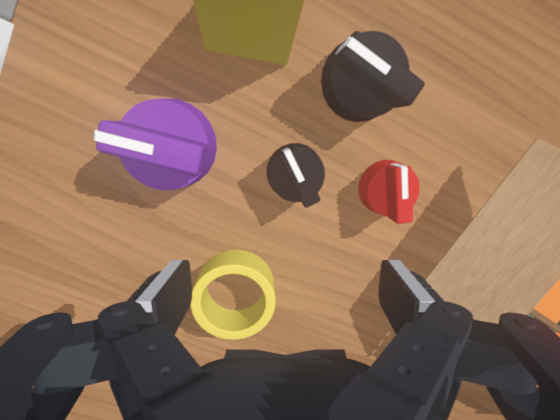

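Picture 4 (wrist): the small black knob is at (295,173) with its pointer up and to the left. The purple knob (167,143), large black knob (368,75), red knob (388,190) and tape (234,294) are also in view.

```bash
cat > kn.py <<'E'
from h import *
def knob(p,guess,rad=50):
    im=p['im'].astype(int);d=p['d']
    v,u=np.nonzero(d>0)
    R=p['R'];t=p['t']
    C=np.stack([(u-p['cx'])/p['fx'],(v-p['cy'])/p['fy'],np.ones(len(u))],1)*d[v,u][:,None]
    X=(C-t)@R
    near=np.hypot(X[:,0]-guess[0],X[:,1]-guess[1])<rad
    rgb=im[v,u]
    m=near&(X[:,2]>50)&(X[:,2]<65)
    T=X[m]; print('top z',np.median(T[:,2]),len(T))
    rect=cv2.minAreaRect(T[:,:2].astype(np.float32)); print('bar rect',rect)
    w=m&(rgb.min(1)>150); W=X[w][:,:2]; c=W.mean(0); e=np.linalg.svd(W-c)[2][0]
    bc=np.array(rect[0]); e*=np.sign((c-bc)@e); print('white n',w.sum(),c,'pointer deg',np.degrees(np.arctan2(e[1],e[0])), 'dir via bar->white',np.degrees(np.arctan2(*(c-bc)[::-1])))
    wu=u[w];wv=v[w]; 
    Z=np.array([onz(p,a,b,58) for a,b in zip(wu,wv)])[:,:2]; c2=Z.mean(0); e2=np.linalg.svd(Z-c2)[2][0]; print('ray white',c2,np.degrees(np.arctan2(*(e2*np.sign(e2@e))[::-1])), np.ptp((Z-c2)@e2))
    s=near&(X[:,2]>18)&(X[:,2]<34)&(rgb.max(1)<90); S=X[s]
    if len(S)>20: print('skirt z',np.median(S[:,2]),cv2.minEnclosingCircle(S[:,:2].astype(np.float32)))
E
python3 -c "
from kn import *
knob(load('w1'),(585,-257))"
```

```text
top z 57.43708408946267 1149
bar rect ((593.5076293945312, -262.0345764160156), (64.15068054199219, 20.02839469909668), 52.603572845458984)
white n 247 [ 602.58008909 -250.47409361] pointer deg 52.47911478001039 dir via bar->white 51.87581262042618
ray white [ 602.57945779 -250.46736421] 52.52702252409756 36.659229676537606
skirt z 27.519875286789762 ((593.5869140625, -261.5333557128906), 32.097755432128906)
```

```bash
cat > mv.py <<'E'
from h import *
def plan(target,yawdeg=None,quiet=False):
    """shift (cm) in tool axes AFTER turning so tool x azimuth=yawdeg; returns turn, shift"""
    s=r.sense(); R=Ro.from_euler('xyz',s['tcp_rot']).as_matrix()
    turn=0
    if yawdeg is not None:
        from scipy.optimize import brentq
        f=lambda a:(lambda x:(np.degrees(np.arctan2(x[1],x[0]))-yawdeg+180)%360-180)((R@Ro.from_euler('z',a).as_matrix())[:,0])
        a0=np.radians(f(0)); turn=brentq(f,a0-.3,a0+.3)
    R2=R@Ro.from_euler('z',turn).as_matrix()
    dl=R2.T@(np.array(target)-s['eef_pos'])/10
    if not quiet: print('clock',s['clock'],'pos',s['eef_pos'].round(1),'q',s['qpos'].round(3),'F',s['contact_force'].round(1),'\nR',R.round(3).tolist(),'\nturn',round(turn,3),'shift cm',dl.round(2))
    return turn,dl
E
python3 -c "
from mv import *
plan([593.5,-262,120],52.5); plan([593.5,-262,49],52.5)"
```

```text
clock 5.4833 pos [ 563.  -240.6  256. ] q [-0.377  0.296  1.698 -0.061  1.087  0.766] F [0.2 0.7 0.2] 
R [[0.898, 0.438, 0.036], [0.439, -0.896, -0.073], [0.0, 0.081, -0.997]] 
turn -0.463 shift cm [ 0.65  2.73 13.82]
clock 5.4833 pos [ 563.  -240.6  256. ] q [-0.377  0.296  1.698 -0.061  1.087  0.766] F [0.2 0.7 0.2] 
R [[0.898, 0.438, 0.036], [0.439, -0.896, -0.073], [0.0, 0.081, -0.997]] 
turn -0.463 shift cm [ 0.9   2.21 20.9 ]
```

Call:
drive_tool(
  deltas=[
    [0,0,2,-0.09],
    [0,0,2,-0.09],
    [0,0,2,-0.09],
    [0,0,2,-0.09],
    [0,0,2,-0.1],
    [0.3,0.8,1,0],
    [0.3,0.8,1,0],
    [0.1,0.6,1,0],
    [0,0,1,0],
    [0,0,0,0],
  ],
  jaw=0.4,
  force=40,
)

```text
clock: 6.32
eef_pos: [588.4, -258.5, 115.8]
tcp_rot: [3.071, 0.036, 0.911]
contact_force: [-0.1, 0.2, 0.5]
opening: 0.597
```

```bash
python3 - <<'E'
from mv import *
plan([593.5,-262,49],52.5); print(r.sense()['opening'])
E
```

```text
clock 6.3167 pos [ 588.4 -258.5  115.8] q [-0.389  0.499  1.74  -0.072  0.845  0.316] F [-0.1  0.2  0.5] 
R [[0.613, 0.79, 0.033], [0.79, -0.61, -0.072], [-0.036, 0.07, -0.997]] 
turn -0.005 shift cm [0.27 0.15 6.7 ]
0.5969352960629979
```

Call:
drive_tool(
  deltas=[
    [0.1,0.1,1.5,0],
    [0.1,0.05,1.5,0],
    [0.1,0,1.5,0],
    [0,0,1.2,0],
    [0,0,1,0],
    [0,0,0,0],
  ],
)

```text
clock: 6.82
eef_pos: [593.1, -261.4, 48.8]
tcp_rot: [3.072, 0.036, 0.912]
contact_force: [-0.6, 1.1, 0.6]
opening: 0.593
```

```bash
python3 - <<'E'
from mv import *
plan([593.5,-262,49],52.5)
E
```

```text
clock 6.8167 pos [ 593.1 -261.4   48.8] q [-0.391  0.598  1.755 -0.08   0.733  0.325] F [-0.6  1.1  0.6] 
R [[0.612, 0.791, 0.033], [0.79, -0.609, -0.071], [-0.036, 0.069, -0.997]] 
turn -0.004 shift cm [-0.03  0.07 -0.01]
```

Call:
drive_tool(
  deltas=[
    [0,0,0,0],
    [0,0,0,0],
    [0,0,0,0],
    [0,0,0,0],
    [0,0,0,0],
  ],
  jaw=1,
  force=60,
)

```text
clock: 7.23
eef_pos: [594.4, -261.6, 52.3]
tcp_rot: [3.069, 0.035, 0.912]
contact_force: [-2.2, 2.8, 7.9]
opening: 0.222
```

Call:
drive_tool(
  deltas=[
    [0,0,-0.3,0],
    [0,0,-1,0],
    [0,0,-2,0],
    [0,0,-3,0],
    [0,0,-4,0],
    [0,0,-4,0],
    [0,0,-4,0],
  ],
)

```text
clock: 7.82
eef_pos: [587.4, -248.2, 235.8]
tcp_rot: [3.069, 0.035, 0.912]
contact_force: [0.7, -0.3, -1.9]
opening: 0.222
```

```bash
python3 - <<'E'
from mv import *
plan([594,-262,249]); print(r.sense()['opening'])
im,d,p=grab('wrist','w2'); print(p)
E
```

```text
clock 7.8167 pos [ 587.4 -248.2  235.8] q [-0.374  0.355  1.662 -0.062  1.065  0.311] F [ 0.7 -0.3 -1.9] 
R [[0.611, 0.791, 0.036], [0.791, -0.608, -0.072], [-0.035, 0.072, -0.997]] 
turn 0 shift cm [-0.73  1.45 -1.19]
0.22236291894769528
{'fx': 313.4162601206582, 'fy': 313.4162601206582, 'cx': 284.93862217514436, 'cy': 212.34023183195427, 'R': array([[ 0.79022826, -0.60843834,  0.07308954],
       [-0.5998732 , -0.74364134,  0.29521129],
       [-0.12526547, -0.27712876, -0.95263226]]), 't': array([-632.73015914,  129.91354831,  367.69623955])}
```

View pics/w2.png

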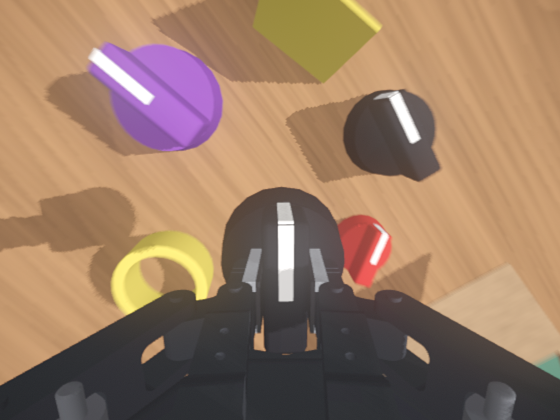

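Picture 5: the knob is held with its pointer straight along the tool's x axis (image up, 285,250). The tape, tent and other knobs are undisturbed. Next I measure the knob's pose in the tool frame.

```bash
cat > held.py <<'E'
from h import *
def cloud(p):
    v,u=np.nonzero(p['d']>0)
    C=np.stack([(u-p['cx'])/p['fx'],(v-p['cy'])/p['fy'],np.ones(len(u))],1)*p['d'][v,u][:,None]
    return (C-p['t'])@p['R'],p['im'][v,u].astype(int),u,v
def held(p,pos,rot):
    X,rgb,u,v=cloud(p); R=Ro.from_euler('xyz',rot).as_matrix(); Y=(X-pos)@R
    m=(np.hypot(Y[:,0],Y[:,1])<45)&(rgb.max(1)<110)&(Y[:,2]>12)&(Y[:,2]<32)&(v<260)
    P=Y[m]; med=np.median(P[:,2]); P=P[abs(P[:,2]-med)<4]
    for _ in range(4):
        c=P.mean(0); n=np.linalg.svd(P-c)[2][2]; n*=-np.sign(n[2]); P=P[abs((P-c)@n)<1.2]
    print('skirt n',len(P),'mean',c.round(1),'knob z in tool',n.round(4))
    # circle: outermost points per angle
    a=np.degrees(np.arctan2(P[:,1],P[:,0]))//6; rr=np.hypot(P[:,0],P[:,1])
    E=np.array([P[a==k][np.argmax(rr[a==k])] for k in np.unique(a) if (a==k).sum()>5]); 
    A=np.c_[2*E[:,:2],np.ones(len(E))]; s=np.linalg.lstsq(A,(E[:,:2]**2).sum(1),rcond=None)[0]
    print('circle c',s[:2].round(1),'r',np.sqrt(s[2]+s[0]**2+s[1]**2),len(E), 'x max',E[:,0].max())
    w=(rgb.min(1)>150)&(np.hypot(Y[:,0],Y[:,1])<45)&(Y[:,2]>-25)&(Y[:,2]<10)&(abs(Y[:,1])<6); W=Y[w]
    print('white',len(W),W.mean(0).round(1),W.min(0).round(1),W.max(0).round(1)); e=np.linalg.svd(W-W.mean(0))[2][0]; print(e.round(3))
E
python3 -c "
from held import *
held(load('w2'),np.array([587.4,-248.2,235.8]),[3.069,.035,.912])"
```

```text
skirt n 2394 mean [13.9 -2.  23.7] knob z in tool [-0.0229  0.0419 -0.9989]
circle c [-0.2 -0.9] r 31.407188762001965 28 x max 30.923907222179803
white 1408 [16.3  0.5 -5.8] [-4.5 -3.2 -9.3] [31.9  3.7 10. ]
[-0.992  0.012 -0.123]
```

The knob sits about 2.4° off the tool axis, inside the bore's play, with its base about 52 mm ahead of the TCP. Now out to azimuth ≈ 4° to build the tilt.

```bash
python3 - <<'E'
from mv import *
t,dl=plan([930,60,330]); print(np.linalg.norm(dl)/12,(dl/12).round(2))
s=r.sense();R=Ro.from_euler('xyz',s['tcp_rot']).as_matrix()
print('push dir',(R.T@np.array([.97,.07,.22])).round(2))
E
```

```text
clock 7.8667 pos [ 590.9 -249.3  244.8] q [-0.374  0.347  1.654 -0.062  1.071  0.311] F [ 2.6 -0.4  5.9] 
R [[0.612, 0.79, 0.046], [0.79, -0.608, -0.076], [-0.032, 0.083, -0.996]] 
turn 0 shift cm [44.91  8.69 -9.27]
3.8896836426570434 [ 3.74  0.72 -0.77]
push dir [ 0.64  0.74 -0.18]
```

Call:
drive_tool(
  deltas=[
    [2,0.4,-0.6,0],
    [3.8,0.7,-0.8,0],
    [3.8,0.7,-0.8,0],
    [3.8,0.7,-0.8,0],
    [3.8,0.7,-0.8,0],
    [3.8,0.7,-0.8,0],
    [3.8,0.7,-0.8,0],
    [3.8,0.7,-0.8,0],
    [3.8,0.7,-0.8,0],
    [3.8,0.7,-0.8,0],
    [3.8,0.7,-0.8,0],
    [2.6,0.6,-0.6,0],
  ],
)

```text
clock: 8.87
eef_pos: [909.7, 49.5, 316.4]
tcp_rot: [3.069, 0.034, 0.914]
contact_force: [0.5, -0.7, -0.6]
opening: 0.226
```

Call:
drive_tool(
  deltas=[
    [1.3,1.5,-0.4,0],
    [1.3,1.5,-0.4,0],
    [1.3,1.5,-0.4,0],
    [1.3,1.5,-0.4,0],
    [1.3,1.5,-0.4,0],
    [1.3,1.5,-0.4,0],
    [1.3,1.5,-0.4,0],
    [1.3,1.5,-0.4,0],
  ],
)

```text
clock: 9.53
eef_pos: [1018.4, 54.2, 333.5]
tcp_rot: [3.04, 0.011, 0.915]
contact_force: [-0.4, 0.3, -0.6]
opening: 0.217
```

```bash
python3 - <<'E'
from mv import *
t,dl=plan([930,60,330])
s=r.sense();R=Ro.from_euler('xyz',s['tcp_rot']).as_matrix()
print('push dir',(R.T@np.array([.97,.07,.22])).round(2))
E
```

```text
clock 9.5333 pos [1018.4   54.2  333.5] q [ 0.076  1.138  0.061 -0.079  1.874  0.705] F [-0.4  0.3 -0.6] 
R [[0.61, 0.789, 0.074], [0.792, -0.606, -0.07], [-0.011, 0.101, -0.995]] 
turn 0 shift cm [-4.93 -7.36 -0.34]
push dir [ 0.64  0.75 -0.15]
```

Call:
drive_tool(
  deltas=[
    [2,2.3,-0.4,0],
    [2.6,3.1,-0.5,0],
    [2.6,3.1,-0.4,0],
    [2.6,3.1,-0.3,0],
    [2.6,3.1,-0.2,0],
    [2.6,3.1,-0.1,0],
    [2.6,3.1,0,0],
    [2.6,3.1,0.1,0],
  ],
)

```text
clock: 10.2
eef_pos: [1096.9, 54.8, 329.7]
tcp_rot: [2.867, -0.133, 0.942]
contact_force: [-1.1, 0.2, -0.8]
opening: 0.224
```

```bash
python3 - <<'E'
from mv import *
t,dl=plan([930,60,330])
s=r.sense();R=Ro.from_euler('xyz',s['tcp_rot']).as_matrix()
print('push dir',(R.T@np.array([.97,.07,.22])).round(2))
E
```

```text
clock 10.2 pos [1096.9   54.8  329.7] q [ 0.071  1.156  0.058 -0.077  1.632  0.703] F [-1.1  0.2 -0.8] 
R [[0.583, 0.757, 0.295], [0.801, -0.596, -0.056], [0.133, 0.269, -0.954]] 
turn 0 shift cm [ -9.32 -12.94  -4.98]
push dir [0.65 0.75 0.07]
```

Call:
drive_tool(
  deltas=[
    [2.6,3.1,0.3,0],
    [2.6,3.1,0.4,0],
    [2.6,3.1,0.5,0],
    [2.6,3.1,0.6,0],
    [2.6,3.1,0.7,0],
    [2.6,3.1,0.8,0],
    [1.3,1.5,0.4,0],
    [0,0,0,0],
  ],
)

```text
clock: 10.87
eef_pos: [1160.3, 56.0, 324.6]
tcp_rot: [2.722, -0.243, 0.982]
contact_force: [-0.7, 0.7, -0.6]
opening: 0.217
```

```bash
python3 - <<'E'
from mv import *
t,dl=plan([930,60,330])
s=r.sense();R=Ro.from_euler('xyz',s['tcp_rot']).as_matrix()
print('push dir',(R.T@np.array([.97,.07,.22])).round(2))
E
```

```text
clock 10.8667 pos [1160.3   56.   324.6] q [ 0.068  1.183  0.058 -0.076  1.425  0.701] F [-0.7  0.7 -0.6] 
R [[0.539, 0.705, 0.461], [0.807, -0.589, -0.044], [0.241, 0.396, -0.886]] 
turn 0 shift cm [-11.96 -16.26 -11.11]
push dir [0.63 0.73 0.25]
```

Call:
drive_tool(
  deltas=[
    [2.5,3,1,0],
    [2.2,2.8,0.9,0],
    [0,0,0,0],
  ],
)

```text
clock: 11.12
eef_pos: [1177.7, 54.9, 323.5]
tcp_rot: [2.679, -0.273, 0.997]
contact_force: [-0.1, -0.6, -2.3]
opening: 0.221
```

```bash
python3 - <<'E'
from mv import *
# view pose: shaft seen by wrist camera. panel origin approx
p=load('top'); pc=onz(p,229.8,203.5,88)
print(pc, load('top')['d'][203,230])
t,dl=plan([400,130,330])
s=r.sense();R=Ro.from_euler('xyz',s['tcp_rot']).as_matrix()
q=load('w2');P=np.array([587.4,-248.2,235.8]);Rw=Ro.from_euler('xyz',[3.069,.035,.912]).as_matrix()
cc=-q['R'].T@q['t']; print('cam in tool',(Rw.T@(cc-P)).round(1),'cam axes in tool\n',(Rw.T@q['R'].T).round(3))
E
```

```text
[532.98735441 146.31527918  88.        ] 1126.3064
clock 11.1167 pos [1177.7   54.9  323.5] q [ 0.065  1.192  0.059 -0.075  1.365  0.7  ] F [-0.1 -0.6 -2.3] 
R [[0.523, 0.686, 0.505], [0.809, -0.587, -0.04], [0.269, 0.43, -0.862]] 
turn 0 shift cm [-34.43 -57.5  -40.17]
cam in tool [  66.9    0.2 -125.1] cam axes in tool
 [[ 0.    -0.965 -0.262]
 [ 1.    -0.     0.001]
 [-0.001 -0.262  0.965]]
```

Call:
drive_tool(
  deltas=[
    [-0.6,-1,-0.5,0],
    [-1,-1.7,-0.8,0],
    [-1.5,-2.5,-1.2,0],
    [-1.8,-3,-1.5,0],
    [-1.8,-3,-1.5,0],
    [-1.8,-3,-1.5,0],
    [-1.8,-3,-1.5,0],
    [-1.8,-3,-1.5,0],
    [-1.8,-3,-1.5,0],
    [-1.8,-3,-1.5,0],
    [-1.8,-3,-1.5,0],
    [-1.8,-3,-1.5,0],
  ],
)

```text
clock: 12.12
eef_pos: [787.8, 93.3, 274.7]
tcp_rot: [2.68, -0.272, 0.996]
contact_force: [0.6, 0.6, -0.5]
opening: 0.22
```

```bash
python3 - <<'E'
from mv import *
t,dl=plan([425,121,216]);print(np.linalg.norm(dl)/4)
E
```

```text
clock 12.1167 pos [787.8  93.3 274.7] q [ 0.167  0.382  1.635 -0.214  0.619  0.948] F [ 0.6  0.6 -0.5] 
R [[0.524, 0.687, 0.505], [0.809, -0.587, -0.04], [0.269, 0.429, -0.862]] 
turn 0 shift cm [-18.33 -29.05 -13.36]
9.212971217506963
```

Call:
drive_tool(
  deltas=[
    [-2,-3,-1.4,0],
    [-2,-3,-1.4,0],
    [-2,-3,-1.4,0],
    [-2,-3,-1.4,0],
    [-2,-3,-1.4,0],
    [-2,-3,-1.4,0],
    [-2,-3,-1.4,0],
    [-2,-3,-1.4,0],
    [-1.2,-2.4,-1,0],
    [-0.7,-1.2,-0.6,0],
    [0,0,0,0],
  ],
)

```text
clock: 13.03
eef_pos: [439.0, 115.3, 217.8]
tcp_rot: [2.681, -0.271, 0.997]
contact_force: [-0.3, -0.1, -2.5]
opening: 0.216
```

```bash
python3 - <<'E'
from mv import *
plan([425,121,216]);s=r.sense();np.savez('/tmp/w3s.npz',pos=s['eef_pos'],rot=s['tcp_rot'])
im,d,p=grab('wrist','w3'); print(proj(p,[522,147,97.5]))
E
```

```text
clock 13.0333 pos [439.  115.3 217.8] q [ 0.432 -0.067  2.334 -0.577  0.47   1.535] F [-0.3 -0.1 -2.5] 
R [[0.523, 0.688, 0.503], [0.809, -0.586, -0.04], [0.267, 0.428, -0.863]] 
turn 0 shift cm [-0.32 -1.38 -0.58]
(np.float64(269.4555860444162), np.float64(163.38818672199804))
```

View pics/w3.png

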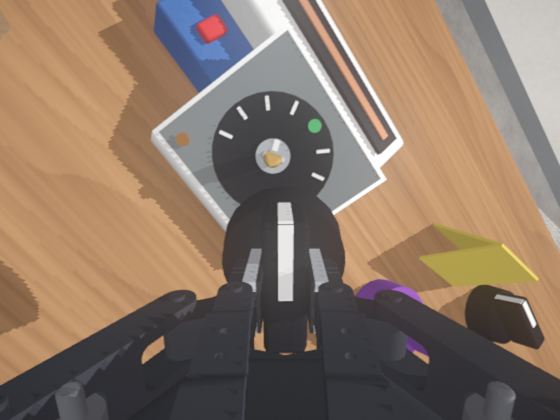

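Picture 6: the shaft is at about (272,157) with its stripe towards (277,146). The green dot is at (315,126), and the knob is held in front.

```bash
cat > pan.py <<'E'
from held import *
def panel(p,crop=None):
    X,rgb,u,v=cloud(p)
    near=(abs(X[:,0]-535)<60)&(abs(X[:,1]-147)<65)&(X[:,2]>40)&(X[:,2]<115)
    P=X[near]; rng=np.random.default_rng(0);best=None
    for _ in range(300):
        a,b,c=P[rng.choice(len(P),3,False)]; n=np.cross(b-a,c-a); n/=np.linalg.norm(n)+1e-9
        k=abs((P-a)@n)<1
        if best is None or k.sum()>best.sum(): best=k
    Q=P[best];c=Q.mean(0);n=np.linalg.svd(Q-c)[2][2];n*=np.sign(n[2])
    print('plane n',n.round(4),'inliers',best.sum(),len(P),'tilt',np.degrees(np.arccos(n[2])),'yaw',np.degrees(np.arctan2(-n[1],-n[0])))
    px=np.array([0,0,1.])-n*n[2]; px/=np.linalg.norm(px); py=np.cross(n,px)
    def on(uu,vv,h=0):
        o,d=ray(p,uu,vv); return o+d*(((c+h*n)-o)@n)/(d@n)
    im=p['im'].astype(int)
    g=(im[:,:,1]>im[:,:,0]+60)&(im[:,:,1]>im[:,:,2]+40); 
    k,l,s,ce=cv2.connectedComponentsWithStats(g.astype(np.uint8)); 
    G=[on(*ce[i]) for i in range(1,k) if s[i,4]>25]; G=[x for x in G if np.hypot(x[0]-575,x[1]-147)<40]; print('green',[x.round(1) for x in G])
    G=G[0]; O=G-47*px; print('O from green',O.round(1))
    # ticks
    w=(im.min(2)>150).astype(np.uint8);k,l,s,ce=cv2.connectedComponentsWithStats(w)
    T=[]
    for i in range(1,k):
        if 8<s[i,4]<150:
            t=on(*ce[i]); e=t-O; 
            if 30<np.linalg.norm(e)<60: T.append([e@px,e@py])
    T=np.array(T); A=np.c_[2*T,np.ones(len(T))]; f=np.linalg.lstsq(A,(T**2).sum(1),rcond=None)[0]; print('ticks',T.round(1).tolist(),'fit centre',f[:2].round(2),'r',np.sqrt(f[2]+f[:2]@f[:2]).round(1))
    print('tick angles',sorted(np.degrees(np.arctan2(T[:,1]-f[1],T[:,0]-f[0])).round(1)))
    # dial disc
    return c,n,px,py,O,on
def px2pan(on,O,px,py,uu,vv,h): e=on(uu,vv,h)-O; return np.array([e@px,e@py])
E
python3 - <<'E'
from pan import *
p=load('w3'); c,n,px,py,O,on=panel(p)
im=p['im'].astype(int)
# rectified patch of panel at h=3 (collar top), 8px/mm, +/-25mm
S=10; g=np.arange(-25,25,1/S); yy,xx=np.meshgrid(-g,-g)  # rows: +x up; cols: +y left
H=O[:,None,None]+3*n[:,None,None]+px[:,None,None]*xx+py[:,None,None]*yy
H=O.reshape(3,1,1)+3*n.reshape(3,1,1)+px.reshape(3,1,1)*(-g)[None,:,None]+py.reshape(3,1,1)*(-g)[None,None,:]
C=np.tensordot(p['R'],H,1)+p['t'].reshape(3,1,1)
mu=(p['fx']*C[0]/C[2]+p['cx']).astype(np.float32); mv=(p['fy']*C[1]/C[2]+p['cy']).astype(np.float32)
w=cv2.remap(p['im'],mu,mv,cv2.INTER_CUBIC)
for k in range(-20,21,10):
    cv2.line(w,(250+k*S,0),(250+k*S,8),(255,0,0),1); cv2.line(w,(0,250+k*S),(8,250+k*S),(255,0,0),1)
cv2.imwrite('pics/rect.png',w[:,:,::-1])
gray=(w.min(2)>95); k,l,s,ce=cv2.connectedComponentsWithStats(gray.astype(np.uint8))
for i in range(1,k):
    if s[i,4]>500: print('grey comp',s[i],ce[i])
E
```

```text
plane n [-0.4997  0.0073  0.8662] inliers 12728 16867 tilt 29.984768932510196 yaw -0.8344159698914849
green [array([579.8, 147.9,  99.1])]
O from green [539.1 148.5  75.6]
ticks [[23.4, 40.6], [40.7, 23.4], [-0.2, 46.9], [-23.6, 40.5], [40.7, -23.6], [23.7, -41.0]] fit centre [-0.03 -0.22] r 47.1
tick angles [np.float64(-59.8), np.float64(-29.8), np.float64(30.1), np.float64(60.1), np.float64(90.2), np.float64(120.1)]
grey comp [   85    83   331   331 83665] [250.27237196 245.99431064]
```

View pics/rect.png

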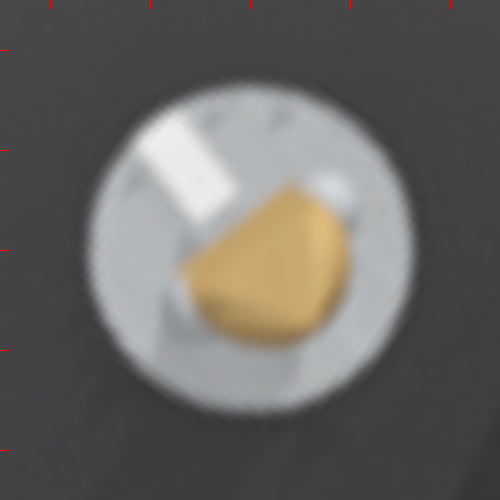

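The rectified crop (picture 7) shows the collar centred on my origin to within 0.3 mm. The stripe and the flat both face about 38° (0.66 rad). The ticks check out at 47.1 mm radius and every 30°.

```bash
cat > held2.py <<'E'
from held import *
def held2(p,pos,rot):
    "knob pose in tool frame: skirt plane from depth, silhouettes of skirt and bar"
    X,rgb,u,v=cloud(p); R=Ro.from_euler('xyz',rot).as_matrix(); Y=(X-pos)@R
    m=(np.hypot(Y[:,0],Y[:,1])<33)&(Y[:,2]>18)&(Y[:,2]<30)&(abs(Y[:,1])>14)&(Y[:,0]>5)
    P=Y[m]
    for _ in range(5):
        c=P.mean(0); n=np.linalg.svd(P-c)[2][2]; n*=-np.sign(n[2]); P=P[abs((P-c)@n)<1]
    sp=(np.hypot(Y[:,0],Y[:,1])<45)&(abs((Y-c)@n)<1.5)&(Y[:,0]>0)
    S=Y[sp]; a=np.degrees(np.arctan2(S[:,1],S[:,0]))//5; rr=np.hypot(S[:,0],S[:,1])
    print('skirt n',len(P),'k',n.round(4),'z at 0',(c[2]+(n[0]*c[0]+n[1]*c[1])/n[2]).round(2))
    print('edge r by angle',[(int(k*5),rr[a==k].max().round(1)) for k in np.unique(a) if abs(k*5)<90])
    t=(abs(Y[:,1])<14)&(Y[:,0]>8)&(Y[:,0]<40)&(Y[:,2]<-2)&(Y[:,2]>-10)
    T=Y[t]; print('bar top y range',np.percentile(T[:,1],[1,99]).round(1),'xmax',T[:,0].max().round(1),'z',np.median(T[:,2]).round(1))
    w=(rgb.min(1)>140)&t; W=Y[w]; print('white y',W[:,1].mean().round(2),'slope',np.polyfit(W[:,0],W[:,1],1).round(3))
E
python3 - <<'E'
from held2 import *
q=load('w3s'); held2(load('w3'),q['pos'],q['rot'])
held2(load('w2'),np.array([590.9,-249.3,244.8]),Ro.from_matrix([[0.612, 0.79, 0.046], [0.79, -0.608, -0.076], [-0.032, 0.083, -0.996]]).as_euler('xyz'))
E
```

```text
skirt n 1518 k [-0.0063  0.0243 -0.9997] z at 0 24.4
edge r by angle [(-85, np.float64(32.5)), (-80, np.float64(32.3)), (-75, np.float64(32.4)), (-70, np.float64(32.4)), (-65, np.float64(32.0)), (-60, np.float64(32.1)), (-55, np.float64(32.0)), (-50, np.float64(31.9)), (-45, np.float64(31.8)), (-40, np.float64(31.8)), (-35, np.float64(31.7)), (-30, np.float64(31.6)), (-25, np.float64(31.4)), (-20, np.float64(31.4)), (-15, np.float64(31.4)), (-10, np.float64(31.2)), (-5, np.float64(31.2)), (0, np.float64(30.9)), (5, np.float64(30.9)), (10, np.float64(31.1)), (15, np.float64(31.0)), (20, np.float64(30.8)), (25, np.float64(30.6)), (30, np.float64(30.8)), (35, np.float64(30.6)), (40, np.float64(30.5)), (45, np.float64(30.7)), (50, np.float64(30.6)), (55, np.float64(30.7)), (60, np.float64(30.6)), (65, np.float64(30.7)), (70, np.float64(30.6)), (75, np.float64(30.8)), (80, np.float64(30.8)), (85, np.float64(30.8))]
bar top y range [-12.5  12.6] xmax 31.2 z -6.0
white y 0.28 slope [-0.004  0.366]
skirt n 32 k [ 0.3011 -0.0141 -0.9535] z at 0 16.64
edge r by angle [(-80, np.float64(26.6)), (-75, np.float64(25.3)), (-65, np.float64(22.9)), (-60, np.float64(21.0)), (-30, np.float64(32.2)), (-25, np.float64(32.4)), (-20, np.float64(31.9)), (-15, np.float64(32.3)), (-10, np.float64(31.4)), (-5, np.float64(31.0)), (0, np.float64(30.3)), (5, np.float64(29.7)), (10, np.float64(27.7)), (30, np.float64(12.9)), (35, np.float64(13.7)), (40, np.float64(15.0)), (45, np.float64(16.0)), (60, np.float64(15.6)), (65, np.float64(19.0)), (70, np.float64(19.3))]
bar top y range [-13.9  12.1] xmax 11.9 z -6.3
white y 9.86 slope [0.072 9.089]
```

```bash
cat > ins.py <<'E'
from mv import *
n=np.array([-.4997,.0073,.8662]); px=np.array([0,0,1.])-n*n[2]; px/=np.linalg.norm(px); py=np.cross(n,px)
O=np.array([539.1,148.5,75.6])
B=np.array([-.5,-1.5,52.4]); K=np.array([-.006,.024,-.9997])
def st(h,adeg,B=B,O=O):
    s=r.sense();R=Ro.from_euler('xyz',s['tcp_rot']).as_matrix()
    an=np.degrees(np.arctan2(R[:,0]@py,R[:,0]@px)); turn=np.radians(an-adeg)
    base=s['eef_pos']+R@B-O; kw=R@K
    print('clock',s['clock'],'F',s['contact_force'].round(1),'T',s['wrist_torque'].round(2),'open',round(s['opening'],3))
    print('F panel',[round(float(s['contact_force']@e),1) for e in(px,py,n)])
    print('a now',an.round(1),'base panel xyz',[round(float(base@e),1) for e in(px,py,n)],'axis tilt x,y',[round(float(kw@e),3) for e in(px,py)])
    R2=R@Ro.from_euler('z',turn).as_matrix(); d=R2.T@(O+h*n-R2@B-s['eef_pos'])/10
    print('turn',turn.round(3),'then shift cm',d.round(2),'q',s['qpos'].round(2))
E
python3 -c "
from ins import *
st(36,37.7)"
```

```text
clock 13.0833 F [ 0.3  0.3 -0.8] T [0.06 0.31 0.05] open 0.222
F panel [-0.2, 0.3, -0.8]
a now 54.8 base panel xyz [-14.0, -35.1, 120.2] axis tilt x,y [0.009, 0.013]
turn 0.298 then shift cm [ 3.33 -2.15  8.31] q [ 0.43 -0.07  2.33 -0.58  0.47  1.53]
```

Call:
drive_tool(
  deltas=[
    [0,0,1.5,0.1],
    [0,0,1.5,0.1],
    [0,0,1,0.1],
    [1.1,-0.7,1,0],
    [1.1,-0.7,1,0],
    [1.1,-0.7,1,0],
    [0,0,1,0],
    [0,0,0,0],
  ],
)

```text
clock: 13.75
eef_pos: [497.1, 149.7, 153.9]
tcp_rot: [2.776, -0.393, 0.706]
contact_force: [-1.0, -0.1, -1.3]
opening: 0.222
```

```bash
python3 -c "
from ins import *
st(28,37.7)"
```

```text
clock 13.75 F [-1.  -0.1 -1.3] T [ 0.02  0.36 -0.03] open 0.222
F panel [-1.6, -0.1, -0.6]
a now 37.5 base panel xyz [1.7, -0.2, 36.4] axis tilt x,y [0.004, 0.01]
turn -0.003 then shift cm [-0.11 -0.15  0.84] q [ 0.45  0.18  2.27 -0.87  0.34  2.17]
```

Call:
drive_tool(
  deltas=[
    [-0.1,-0.14,0.4,0],
    [0,0,0.4,0],
    [0,0,0,0],
  ],
)

```text
clock: 14.0
eef_pos: [498.0, 148.9, 146.4]
tcp_rot: [2.776, -0.392, 0.705]
contact_force: [-0.6, 0.0, -0.9]
opening: 0.22
```

```bash
python3 -c "
from ins import *
st(20,37.7)"
```

```text
clock 14.0 F [-0.6  0.  -0.9] T [-0.03  0.39 -0.  ] open 0.22
F panel [-1.0, 0.0, -0.4]
a now 37.5 base panel xyz [-1.2, -1.0, 29.5] axis tilt x,y [0.005, 0.011]
turn -0.003 then shift cm [ 0.18 -0.03  0.94] q [ 0.45  0.2   2.28 -0.92  0.33  2.22]
```

Call:
drive_tool(
  deltas=[
    [0,0,0,0],
    [0,0,0,0],
  ],
)

```text
clock: 14.17
eef_pos: [497.5, 149.0, 146.7]
tcp_rot: [2.777, -0.392, 0.705]
contact_force: [-0.3, -0.4, -1.0]
opening: 0.222
```

```bash
python3 -c "
from ins import *
st(20,37.7)"
```

```text
clock 14.1667 F [-0.3 -0.4 -1. ] T [0.06 0.32 0.04] open 0.222
F panel [-0.7, -0.4, -0.7]
a now 37.5 base panel xyz [-1.5, -0.9, 30.0] axis tilt x,y [0.005, 0.01]
turn -0.003 then shift cm [ 0.19 -0.01  0.99] q [ 0.45  0.19  2.28 -0.92  0.33  2.22]
```

Call:
drive_tool(
  deltas=[
    [0.17,-0.02,0,0],
    [0,0,0.2,0],
    [0,0,0.2,0],
    [0,0,0.2,0],
    [0,0,0,0],
  ],
)

```text
clock: 14.58
eef_pos: [501.4, 150.0, 141.3]
tcp_rot: [2.777, -0.392, 0.705]
contact_force: [-0.5, 0.1, -1.0]
opening: 0.222
```

```bash
python3 -c "
from ins import *
st(16,37.7)"
```

```text
clock 14.5833 F [-0.5  0.1 -1. ] T [ 0.01  0.34 -0.04] open 0.222
F panel [-1.0, 0.1, -0.6]
a now 37.6 base panel xyz [-1.0, 0.1, 23.4] axis tilt x,y [0.006, 0.01]
turn -0.003 then shift cm [0.08 0.05 0.74] q [ 0.45  0.21  2.27 -0.95  0.32  2.24]
```

Call:
drive_tool(
  deltas=[
    [0.08,0.04,0,0],
    [0,0,0.2,0],
    [0,0,0.2,0],
    [0,0,0.2,0],
    [0,0,0,0],
  ],
)

```text
clock: 15.0
eef_pos: [505.1, 149.9, 136.5]
tcp_rot: [2.777, -0.391, 0.705]
contact_force: [-0.8, 0.6, -1.1]
opening: 0.225
```

```bash
python3 -c "
from ins import *
st(13,37.7)"
```

```text
clock 15.0 F [-0.8  0.6 -1.1] T [ 0.05  0.38 -0.02] open 0.225
F panel [-1.2, 0.6, -0.6]
a now 37.6 base panel xyz [-0.1, 0.1, 17.3] axis tilt x,y [0.006, 0.01]
turn -0.003 then shift cm [ 0.01 -0.    0.43] q [ 0.44  0.23  2.27 -0.97  0.31  2.27]
```

Call:
drive_tool(
  deltas=[
    [0,0,0.2,0],
    [0,0,0.2,0],
    [0,0,0.2,0],
    [0,0,0,0],
  ],
)

```text
clock: 15.33
eef_pos: [508.1, 149.7, 131.5]
tcp_rot: [2.777, -0.392, 0.705]
contact_force: [-2.0, 0.0, -1.0]
opening: 0.223
```

```bash
python3 -c "
from ins import *
st(3,37.7)"
```

```text
clock 15.3333 F [-2.  0. -1.] T [ 0.02  0.48 -0.  ] open 0.223
F panel [-2.2, 0.0, 0.1]
a now 37.6 base panel xyz [-0.0, -0.1, 11.5] axis tilt x,y [0.005, 0.01]
turn -0.003 then shift cm [ 0.02 -0.03  0.85] q [ 0.44  0.24  2.27 -1.01  0.3   2.3 ]
```

Call:
drive_tool(
  deltas=[
    [0,0,0.2,0],
    [0,0,0.2,0],
    [0,0,0.2,0],
    [0,0,0.2,0],
    [0,0,0,0],
  ],
)

```text
clock: 15.75
eef_pos: [512.2, 149.4, 124.3]
tcp_rot: [2.777, -0.391, 0.705]
contact_force: [1.7, 0.3, -5.6]
opening: 0.218
```

```bash
python3 -c "
from ins import *
st(3,37.7)"
```

```text
clock 15.75 F [ 1.7  0.3 -5.6] T [0.13 0.43 0.07] open 0.218
F panel [-1.3, 0.3, -5.6]
a now 37.6 base panel xyz [-0.1, -0.3, 3.2] axis tilt x,y [0.006, 0.01]
turn -0.002 then shift cm [ 0.03 -0.02  0.02] q [ 0.43  0.26  2.26 -1.05  0.29  2.35]
```

Call:
drive_tool(
  deltas=[
    [0,0,0.1,0],
    [0,0,0.1,0],
    [0,0,0.1,0],
    [0,0,0,0],
  ],
)

```text
clock: 16.08
eef_pos: [513.2, 149.6, 123.5]
tcp_rot: [2.776, -0.394, 0.706]
contact_force: [-22.1, 2.2, 31.5]
opening: 0.223
```

```bash
python3 - <<'E'
from ins import *
st(3,37.7)
from held2 import *
s=r.sense(); im,d,p=grab('wrist','w4'); held2(load('w4'),s['eef_pos'],s['tcp_rot'])
E
```

```text
clock 16.0833 F [-22.1   2.2  31.5] T [-0.02  1.32 -0.03] open 0.223
F panel [-3.4, 1.9, 38.3]
a now 37.6 base panel xyz [0.5, -0.1, 2.1] axis tilt x,y [0.003, 0.009]
turn -0.003 then shift cm [-0.04 -0.04 -0.1 ] q [ 0.43  0.26  2.26 -1.07  0.29  2.36]
skirt n 1514 k [ 8.000e-04  2.570e-02 -9.997e-01] z at 0 24.42
edge r by angle [(-85, np.float64(32.6)), (-80, np.float64(32.5)), (-75, np.float64(32.5)), (-70, np.float64(32.3)), (-65, np.float64(32.1)), (-60, np.float64(32.2)), (-55, np.float64(32.0)), (-50, np.float64(31.9)), (-45, np.float64(31.6)), (-40, np.float64(31.6)), (-35, np.float64(31.7)), (-30, np.float64(31.4)), (-25, np.float64(31.4)), (-20, np.float64(31.2)), (-15, np.float64(31.1)), (-10, np.float64(30.8)), (5, np.float64(30.8)), (10, np.float64(30.7)), (15, np.float64(30.7)), (20, np.float64(30.7)), (25, np.float64(30.4)), (30, np.float64(30.5)), (35, np.float64(30.4)), (40, np.float64(30.4)), (45, np.float64(30.3)), (50, np.float64(30.3)), (55, np.float64(30.4)), (60, np.float64(30.3)), (65, np.float64(30.4)), (70, np.float64(30.3)), (75, np.float64(30.6)), (80, np.float64(30.7)), (85, np.float64(30.7))]
bar top y range [-12.7  12.6] xmax 31.3 z -5.8
white y 0.33 slope [-0.034  0.993]
```

The knob is seated: 38 N on the collar, base at about 3 mm, no slip in the grip. Turning to 0 from here would bring joint 6 to about 3.016 of its 3.02 limit. I'll let go and regrip the bar half a turn round instead.

Call:
drive_tool(
  deltas=[
    [0,0,-0.15,0],
    [0,0,-0.1,0],
    [0,0,0,0],
  ],
)

```text
clock: 16.38
eef_pos: [512.4, 149.4, 124.4]
tcp_rot: [2.777, -0.392, 0.705]
contact_force: [0.2, -0.1, -3.4]
opening: 0.222
```

Call:
drive_tool(
  deltas=[
    [0,0,0,0],
    [0,0,0,0],
    [0,0,0,0],
    [0,0,-0.5,0],
    [0,0,-1,0],
    [0,0,-1.5,0],
    [0,0,-1.5,-0.06],
    [0,0,-0.5,-0.12],
    [0,0,0,-0.12],
    [0,0,0,-0.12],
    [0,0,0,-0.12],
    [0,0,0,-0.12],
  ],
  jaw=0.4,
)

```text
clock: 17.38
eef_pos: [487.4, 151.4, 167.7]
tcp_rot: [2.621, -0.097, 1.324]
contact_force: [-0.5, 0.5, -0.5]
opening: 0.597
```

Call:
drive_tool(
  deltas=[
    [0,0,0,-0.12],
    [0,0,0,-0.12],
    [0,0,0,-0.12],
    [0,0,0,-0.12],
    [0,0,0,-0.12],
    [0,0,0,-0.12],
    [0,0,0,-0.12],
    [0,0,0,-0.12],
    [0,0,0,-0.12],
    [0,0,0,-0.12],
    [0,0,0,-0.12],
    [0,0,0,-0.12],
  ],
)

```text
clock: 18.38
eef_pos: [487.4, 151.4, 167.6]
tcp_rot: [2.958, 0.499, 2.691]
contact_force: [-0.3, -0.4, 0.1]
opening: 0.6
```

```bash
python3 - <<'E'
from ins import *
st(48,-142.3)
im,d,p=grab('wrist','w5')
E
```

```text
clock 18.3833 F [-0.3 -0.4  0.1] T [-0.01  0.19  0.04] open 0.6
F panel [-0.2, -0.4, 0.2]
a now 158.2 base panel xyz [1.3, -1.1, 53.2] axis tilt x,y [0.01, 0.053]
turn 5.245 then shift cm [0.18 0.22 0.52] q [ 0.47  0.14  2.28 -0.8   0.37  0.01]
```

Call:
drive_tool(
  deltas=[
    [0,0,0,-0.12],
    [0,0,0,-0.12],
    [0,0,0,-0.12],
    [0,0,0,-0.12],
    [0,0,0,-0.12],
    [0,0,0,-0.12],
    [0,0,0,-0.12],
    [0,0,0,-0.12],
    [0,0,0,-0.08],
    [0,0,0,0],
  ],
)

```text
clock: 19.27
eef_pos: [487.4, 151.4, 167.6]
tcp_rot: [-2.777, 0.392, -2.437]
contact_force: [0.1, 0.8, 0.4]
opening: 0.6
```

```bash
python3 - <<'E'
from ins import *
st(48,-142.3); plan([512.4,149.4,124.4])
s=r.sense(); im,d,p=grab('wrist','w6')
X=None
from held import cloud
X,rgb,u,v=cloud(p|{'im':im,'d':d})
e=X-O; a=e@px;b=e@py;h=e@n
m=(np.hypot(a,b)<40)&(h>56)&(h<66); T=np.c_[a,b][m]; print('top h',np.median(h[m]),cv2.minAreaRect(T.astype(np.float32)))
w=m&(rgb.min(1)>150); W=np.c_[a,b][w]; c=W.mean(0); ee=np.linalg.svd(W-c)[2][0]; ee*=np.sign(ee@c); print('white',w.sum(),c,np.degrees(np.arctan2(ee[1],ee[0])))
k=(np.hypot(a,b)<33)&(h>25)&(h<38); print('skirt h',np.median(h[k]),k.sum())
E
```

```text
clock 19.2667 F [0.1 0.8 0.4] T [ 0.06  0.28 -0.01] open 0.6
F panel [0.3, 0.8, 0.3]
a now -142.5 base panel xyz [2.7, -0.5, 53.2] axis tilt x,y [-0.015, 0.056]
turn -0.003 then shift cm [0.18 0.21 0.52] q [ 0.47  0.14  2.28 -0.8   0.37 -1.03]
clock 19.2667 pos [487.4 151.4 167.6] q [ 0.466  0.137  2.276 -0.804  0.372 -1.03 ] F [0.1 0.8 0.4] 
R [[-0.704, -0.501, 0.503], [-0.599, 0.8, -0.04], [-0.382, -0.329, -0.863]] 
turn 0 shift cm [0.01 0.01 5.  ]
top h 59.86151181243967 ((-0.10223197937011719, -0.2828655242919922), (64.12335968017578, 20.004749298095703), 37.249473571777344)
white 603 [11.1428126  8.5072392] 36.43392899071252
skirt h 29.95189829181109 3903
```

View pics/w6.png

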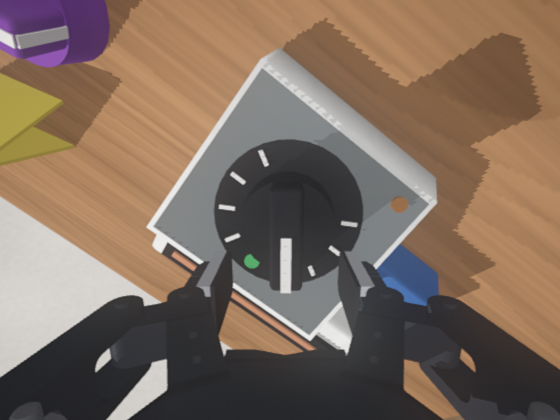

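Picture 8: the knob stays on the shaft by itself. Its top is 59.9 mm and its skirt 30 mm out from the panel, against 61 and 31 expected. The pointer is at about 37° and the green dot is at (251,261). I'll regrip and turn.

Call:
drive_tool(
  deltas=[
    [0,0,1,0],
    [0,0,1.5,0],
    [0,0,1.2,0],
    [0,0,0.8,0],
    [0,0,0.4,0],
    [0,0,0,0],
  ],
)

```text
clock: 19.82
eef_pos: [511.9, 149.2, 124.5]
tcp_rot: [-2.779, 0.392, -2.441]
contact_force: [0.3, -1.1, -0.1]
opening: 0.598
```

Call:
drive_tool(
  deltas=[
    [0,0,0,0],
    [0,0,0,0],
    [0,0,0,0],
    [0,0,0,0],
    [0,0,0,0],
  ],
  jaw=1,
  force=60,
)

```text
clock: 20.23
eef_pos: [511.9, 149.6, 125.8]
tcp_rot: [-2.777, 0.394, -2.438]
contact_force: [-4.0, 0.3, 6.7]
opening: 0.22
```

Call:
drive_tool(
  deltas=[
    [0,0,0,0.05],
    [0,0,0,0.1],
    [0,0,0,0.1],
    [0,0,0,0.1],
    [0,0,0,0],
  ],
)

```text
clock: 20.65
eef_pos: [511.7, 149.2, 125.7]
tcp_rot: [-2.941, 0.493, -2.817]
contact_force: [-6.3, -1.6, 9.2]
opening: 0.221
```

```bash
python3 - <<'E'
from ins import *
st(3,-180)
E
```

```text
clock 20.65 F [-6.3 -1.6  9.2] T [-0.1   0.51 -0.13] open 0.221
F panel [-0.8, -1.7, 11.1]
a now -163.0 base panel xyz [2.5, -2.8, 4.8] axis tilt x,y [-0.007, 0.058]
turn 0.297 then shift cm [0.21 0.3  0.17] q [ 0.43  0.26  2.27 -1.05  0.29 -0.44]
```

Call:
drive_tool(
  deltas=[
    [0,0,0,0.1],
    [0,0,0,0.1],
    [0,0,0,0.1],
    [0,0,0,0],
    [0,0,0,0],
  ],
)

```text
clock: 21.07
eef_pos: [511.5, 148.8, 125.7]
tcp_rot: [-3.106, 0.528, 3.13]
contact_force: [-8.2, -2.7, 11.3]
opening: 0.221
```

```bash
cat > chk.py <<'E'
from ins import *
from held import cloud
def chk(name):
    im,d,p=grab('wrist',name); X,rgb,u,v=cloud(p|{'im':im,'d':d})
    e=X-O; a=e@px;b=e@py;h=e@n
    m=(np.hypot(a,b)<40)&(h>56)&(h<66)
    w=m&(rgb.min(1)>150); W=np.c_[a,b][w]; c=W.mean(0); ee=np.linalg.svd(W-c)[2][0]; ee*=np.sign(ee@c); print('top h',np.median(h[m]),'white',w.sum(),c.round(1),'dir deg',np.degrees(np.arctan2(ee[1],ee[0])).round(1))
    print('bar',cv2.minAreaRect(np.c_[a,b][m].astype(np.float32)))
    g=(rgb[:,1]>rgb[:,0]+60)&(rgb[:,1]>rgb[:,2]+40)&(np.hypot(a,b)<60); print('green',g.sum(),a[g].mean().round(1) if g.any() else '',b[g].mean().round(1) if g.any() else '')
E
python3 - <<'E'
from chk import *
st(3,-180); chk('w7')
E
```

```text
clock 21.0667 F [-8.2 -2.7 11.3] T [-0.39  0.6  -0.27] open 0.221
F panel [-1.5, -2.8, 13.9]
a now -179.8 base panel xyz [1.8, -3.4, 4.9] axis tilt x,y [0.001, 0.058]
turn 0.003 then shift cm [0.18 0.35 0.18] q [ 0.43  0.26  2.27 -1.05  0.29 -0.15]
top h 59.93770961129335 white 1238 [9.4 0.4] dir deg -1.0
bar ((-1.7751483917236328, -1.1269912719726562), (43.077720642089844, 64.24990844726562), 68.7309341430664)
green 0
```

Call:
drive_tool(
  deltas=[
    [0,0,-0.05,0],
    [0,0,0,0],
    [0,0,0,0],
    [0,0,0,0],
    [0,0,-0.5,0],
    [0,0,-1.5,0],
    [0,0,-2,0],
    [0,0,-2.5,0],
    [0,0,-1.5,0],
    [0,0,0,0],
    [0,0,0,0],
  ],
  jaw=0.4,
)

```text
clock: 22.03
eef_pos: [471.8, 153.1, 195.5]
tcp_rot: [-3.108, 0.53, 3.131]
contact_force: [0.1, 0.3, -0.0]
opening: 0.604
```

```bash
python3 - <<'E'
from chk import *
st(80,-180); chk('w8')
im,d,p=grab('top','top2'); im2,_,_=grab('scene','scene2')
a=cv2.absdiff(im,load('top')['im']).max(2)>60; k,l,s,c=cv2.connectedComponentsWithStats(a.astype(np.uint8)); print([(c[i].round(0),s[i,4]) for i in range(1,k) if s[i,4]>15 and s[i,1]<280])
o=np.hstack([cv2.resize(load('w8')['im'],(400,300)),cv2.resize(im[100:280,100:440],(400,300))]); cv2.imwrite('pics/fin.png',o[:,:,::-1])
E
```

```text
clock 22.0333 F [ 0.1  0.3 -0. ] T [-0.02  0.26 -0.01] open 0.604
F panel [0.0, 0.3, -0.1]
a now -179.8 base panel xyz [2.4, 0.4, 85.2] axis tilt x,y [-0.001, 0.056]
turn 0.004 then shift cm [ 0.24 -0.02  0.52] q [ 0.49  0.06  2.28 -0.7   0.44 -0.48]
top h 59.91538724025794 white 455 [14.  -0.1] dir deg 0.7
bar ((0.07435798645019531, -0.9107789993286133), (64.21113586425781, 19.617313385009766), 0.7486578822135925)
green 0  
[(array([386., 184.]), np.int32(571)), (array([230., 204.]), np.int32(123)), (array([257., 354.]), np.int32(21363))]
```

View pics/fin.png

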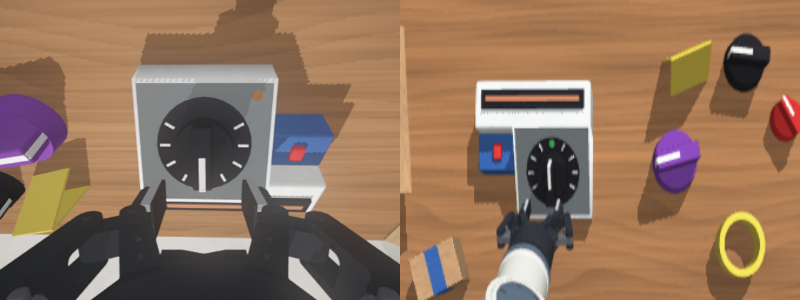

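Picture 9: the pointer is at 0.7° from the green dot, and the knob is still fully down after release. The top view differs from the start only at the knob's old place, the dial and the arm. The gripper is clear of everything, so I'm handing in.

```bash
python3 -c "
from rig import job
print(job.sign_off())"
```

```text
the job is handed in; nothing more can be done
None
```

The small black 70 mm knob is on the D-shaft, snapped home and turned so its pointer is within about 1° of the green dot. The arm has let go and stands clear. I handed in at about 22 s, well inside the 45 s.

**How it went**
- **Tilt:** the moves have no tilt axis, so I got the 30° slope by pushing past the reach limit until the tool leaned over.
- **Fit:** I matched the bore to the shaft's flat at about 37.6° and pushed the knob on to the collar, with about 38 N at the end.
- **Turn:** finishing in that grip would have put joint 6 almost at its limit. I let go, regripped the bar half a turn round and turned the dial to 0°.

**Last checks**
- **Pointer:** it read 0.7° from the dot after release. The wrist camera could not see the dot itself then, so this is measured from the dot position found earlier.
- **Seating:** the knob's top is 59.9 mm out from the panel against 61 mm expected. That gap is within the camera's 2 mm calibration, and the height did not change on release.
- **Other items:** comparing top views, the tape, tent, carton and other knobs have not moved.

**Checks that disagreed or look doubtful**
- The top camera put the shaft about 3.7 mm nearer the robot than the wrist camera did. I used the wrist camera.
- During the tilt test joint 3 read 0.057–0.058, just under its 0.06 lower limit.
- Stopping at the reach limit also gave a brief force reading of about 88 N; I saw no contact and it was gone once the arm settled.

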